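Set the stamping template on its pins and hold the stamp over the form

TASK

Set the drilled stamping template gently down over the form board's two pins, its window over the sheet, until it rests flush on the board, and let go of it. Then lift the stamp with the rectangular foot over the row of books and hold it upright above the template's window, centred and square to it, with its face about one centimetre above the sheet and never touching sheet, board or template. Finish holding the stamp still there, neither pressed down nor let go, so that I can check it before it is pressed; leave everything else on the desk where it is.

Things in the scene. Friction and masses are not known exactly. Their poses are not given: they have to be found in the camera images.
- board: Wooden form board, 200 (x) x 170 (y) x 12 mm high, fixed to the desk, a white form sheet lying on its top. Origin: centre of its underside; z up. Two upright steel locating pins, 8 mm diameter with tapered tips, stand at its +x end, at x = +70, y = +50 and -50 mm, 19 mm above its top face (the upper 6 mm is the taper).
- board_seat (a point): Point on the board's top face, 28 mm along board +x: where the centre of the template's underside lies when it is seated. Axes as the board's.
- sheet_spot (a point): Point on the board's top face, 10 mm along board +x: the middle of the empty box on the form sheet (sheet surface = board's top face). The template's window is centred over it when seated. Axes as the board's.
- pin_left (a point): Tip of the locating pin on the board's +y side, 19 mm above the board's top face.
- pin_right (a point): Tip of the locating pin on the board's -y side, 19 mm above the board's top face.
- template: Aluminium stamping template, loose, 130-190 g, flat on the desk: plate 110 (x) x 130 (y) x 5 mm. Origin: centre of underside, z up. Two 11 mm through holes at x +42, y +50 and -50 mm; through window 46 (x) x 68 (y) mm centred at x -18, y 0; upright grip bar 12 (x) x 60 (y) mm centred at x +18, y 0, from the plate up to 33 mm above the underside. Seated, its axes lie along the board's.
- template_bar (a point): Middle of the top of the template's grip bar, 33 mm above the template's underside.
- template_window (a point): Centre of the template's window, at the level of the underside.
- hole_left (a point): Centre of the template's hole on its +y side, at the underside.
- hole_right (a point): Centre of the template's hole on its -y side, at the underside.
- stamp: The stamp with the rectangular foot, wooden, loose, 75 to 155 g, standing upright on the desk. Origin: centre of its printing face (underside); z up. Foot 28 (x) x 50 (y) x 22 mm high; over it a narrower neck, then a handle block 18 (x) x 30 (y) mm from 32 to 90 mm above the face. Its print is the same either way round: a half turn does not matter.
- round_stamp: Another stamp with the same 90 mm tall handle but a round foot of 40 mm diameter; not wanted. Origin: centre of its underside. It and the rectangular stamp may be in each other's place.
- books: Row of thin upright notebooks in a steel book holder, 170 (x) x 62 (y) mm, 153 mm high, 1.4 kg, loose, standing between the stamps and the board. Origin: centre of its underside.
- flask: Mauve steel flask, 68 mm diameter, 210 mm high, loose. Origin: centre of its underside.
- drink: Drink bottle, 62 mm diameter, 200 mm high, loose. Origin: centre of its underside.
- jar: Small cream jar, 42 mm diameter, 36 mm high, loose, between the two stamps. Origin: centre of its underside.
- phone: Phone lying flat, 150 x 73 x 9 mm, loose. Origin: centre of its underside.
- earbuds: White earbud case, 50 x 60 x 24 mm, loose. Origin: centre of its underside.
- cup: Open green cup, 76 mm diameter, 60 mm high, loose. Origin: centre of its underside.
There are look-alikes about, which are no part of the job. What is shaped like the stamp but blue is not meant.

How it is judged:
By the outcome, as a careful person would: the job done as asked, in the order asked, and still so for the second after the job is handed in, while the arm keeps its last pose, push and grip.
It also fails if it takes over 72 s, if anything falls off the work surface, if the arm or the gripper's body presses on something with over 40 N, if the wrist force passes 120 N, or if a joint passes its speed limit or range.

ROBOT

A 6-joint arm with a two-finger parallel gripper is mounted at the origin on the work surface. World frame = base frame: x ahead of the robot, y to its left, z up, the work surface at z = 0. Lengths are in m, angles in rad, forces in N, time in s.
With the tool pointing down it reaches from about 0.3 to 0.875 m from the base axis. Payload 6.4 kg.
Tool frame: the origin (TCP) lies midway between the tips of the shut fingers; the grasp point (between the pads) lies 19 mm behind it (ctrl.tcp_to_grasp is the distance from the TCP to the grasp point, in m); z points along the fingers, y is the direction in which the jaws open and shut (so a half turn about z gives the same grasp; the last joint's range is limited). The gripper opens to 85 mm and grips with 20 to 120 N. Pads are 22 mm wide; open, the fingers measure 114 mm over their backs; the gripper's body (76 mm by 85 mm) begins 54 mm behind the grasp point. The pads swing forward as they close: fully open they stand 13 mm farther back than shut.
Start: joints at [-1.5, 0.181, 1.607, -0, 1.354, -0.206], TCP at [0.157, -0.553, 0.201] pointing down, gripper open.
Joint ranges: [-2.99, 2.99], [-0.89, 2.07], [0.3, 2.58], [-1.14, 4.28], [0, 2.63], [-3.12, 3.12]. Speed limits (rad/s): [2.57, 2.57, 3.01, 3.14, 3.14, 3.14].

INTERFACE

Orientations are given as a unit quaternion [w, x, y, z].
In Python, from bench import monitor, imaging, order, spotter, ctrl gives the robot as it stands.
- The arm moves only by the shell command python3 -m pendant 'ROWS'. ROWS is JSON, a list that holds one entry, the list of rows, each a list of 5 numbers: the shift along the world's x, y, z in mm, then the turn about the world's z in degrees, then the finger opening in mm, from 0 to 85.4. A call has 1 to 8 rows; each row shifts and turns the commanded pose from where the row before left it; what a row does not reach is not made up. A row lasts 1/8 s, in which the tool goes at most 62.5 mm and 10.7 degrees, less where a joint would pass 70% of its speed; a pose out of reach is approached as far as the arm can. A call with a gripper value outside its range is refused whole. The fingers move at their own pace and stop on an object; the grip force is fixed at half the most. Time passes only in rows, so rows that do not move let the fingers close. It gives the time, the measured TCP pose, the force and the opening at its end, in the units of the state.
- monitor.get_obs(): the state, without advancing time (a new reading comes with each control period).
- imaging.camera(name): name is "scene" or "top" or "wrist"; returns a dict with "img" (480x640x3 uint8, red, green, blue), "vfov" (degrees; the focal length in pixels is half the picture's height over the tangent of half this angle, whatever the lens; pixels are square), "cx", "cy" (the principal point, pixels), "origin" and "orientation" of the camera in the world. Camera axes: x right, y down, z forward; pixel columns grow to the right and rows downward; lengths in m; the calibration is good to about 2 mm. A picture is of the moment at which its call begins. There is no depth.
- order.hand_in(): hands the job in, once; it reports no verdict.
Trained networks look in the newest picture that a camera, given by its name, has taken for a name from the list of things; names that differ only in an ending like _2 or _b are one class to them, and where a whole thing is asked for, a point or a joint stands for the part that bears it (a point fixed in the world has none). Each returns a list of dicts, best first, with "confidence" (0 to 1); they miss things now and then, are a little off and sometimes report something else, mostly with a low value. They report only what shows in the picture. A call takes as long as a camera call. They do not tell look-alikes from the thing itself.
- spotter.recognise(camera, thing): "at" ([x, y, z] in m, in the coordinates of the camera as it stood for that picture, good to about 4 mm: the middle of the surface that is visible of it).
- spotter.tip_of(camera, thing): "at" ([x, y, z] in m, in the coordinates of the camera as it stood for that picture, good to about 4 mm: a listed point, or the origin of a listed thing).
The state is a dict: "time_s": time; "q": joint angles; "dq": joint speeds; "joint_efforts": joint torques, N m; "eef_pos": TCP position; "eef_rot": TCP orientation; "wrist_force": force on the tool from outside, world axes, zero at the start; "torque": the same for the moment, N m; "opening": opening from 0.0 (shut) to 1.0 (fully open).
Only numpy, scipy, OpenCV 4.12 (cv2) and the standard library are available. Lean on these libraries where they do the work, as an engineer would, in place of code of your own. Each camera call takes 0.05 s, during which the arm holds its last target. There are 200 camera calls.

## Working session

There is one attempt and no reset: what is moved stays moved. The work goes in short steps, Python scripts to look and compute and a shell command to move; the robot and the scene stay as the last step left them, time stands still between calls to the robot, and variables do not carry over. Pictures are saved under pics/ and viewed, about 8 in all and at most 12, crops included, and the job is handed in when it is done.

```bash
mkdir -p pics; cat > h.py <<'E'
import numpy as np, cv2
from scipy.spatial.transform import Rotation as R
from bench import monitor, imaging, order, spotter, ctrl
def rot(q): return R.from_quat([q[1],q[2],q[3],q[0]]).as_matrix()
def cam(n):
    c=imaging.camera(n); c['R']=rot(c['orientation']); c['o']=np.array(c['origin'])
    c['f']=240/np.tan(np.radians(c['vfov'])/2); return c
def w(c,p): return c['o']+c['R']@np.array(p)
def px(c,P):
    p=c['R'].T@(np.array(P)-c['o']); return np.array([c['cx']+c['f']*p[0]/p[2],c['cy']+c['f']*p[1]/p[2]])
def plane(c,u,v,z):
    d=c['R']@np.array([(u-c['cx'])/c['f'],(v-c['cy'])/c['f'],1]); return c['o']+d*(z-c['o'][2])/d[2]
def save(c,n,crop=None,s=1):
    im=c['img'][:,:,::-1]
    if crop: x0,y0,x1,y1=crop; im=im[y0:y1,x0:x1]
    cv2.imwrite('pics/'+n,cv2.resize(im,None,fx=s,fy=s,interpolation=cv2.INTER_CUBIC))
def show(c,n,things,fn='tip_of',k=3):
    for t in things:
        for r in getattr(spotter,fn)(n,t)[:k]:
            P=w(c,r['at']); print(t,round(r['confidence'],2),P.round(3),px(c,P).round(0))
E
python3 - <<'E'
from h import *
o=monitor.get_obs(); print(o)
for n in('top','scene'):
    c=cam(n); save(c,n+'1.png'); print(n,c['o'],c['R'].round(2).tolist(),c['vfov'])
    show(c,n,['board','board_seat','sheet_spot','pin_left','pin_right','template','template_bar','template_window','hole_left','hole_right','stamp','round_stamp','books','flask','drink','jar','cup','phone','earbuds'])
E
```

```text
{'time_s': 0.0, 'q': array([-1.50029578e+00,  1.81555017e-01,  1.60800278e+00, -3.11544554e-05,
        1.35381477e+00, -2.06300329e-01]), 'dq': array([-1.82926962e-03,  1.73248658e-03, -1.05552622e-03, -3.92746378e-04,
       -1.45709720e-04,  4.95794261e-05]), 'joint_efforts': array([-7.12943674e-04, -4.44878340e+01, -3.51333904e+01, -4.47496168e-04,
        9.03449720e-03,  3.05172293e-06]), 'eef_pos': array([ 0.15709811, -0.55248846,  0.20017888]), 'eef_rot': array([-8.88935180e-04,  9.90437080e-01,  1.37962305e-01,  4.52074276e-05]), 'wrist_force': array([0.05027788, 0.31504295, 0.57519093]), 'torque': array([-0.06516222,  0.06466857,  0.08485934]), 'opening': 1.001236501315791}
top [3.65961645e-01 5.76974897e-04 1.08906966e+00] [[-0.0, -0.99, 0.17], [-1.0, -0.0, -0.02], [0.02, -0.17, -0.99]] 53.524554377470395
board 0.61 [ 0.578 -0.153  0.001] [379. 226.]
board 0.25 [ 0.771 -0.035 -0.   ] [328. 147.]
board_seat 0.71 [0.539 0.033 0.001] [299. 242.]
board_seat 0.62 [ 0.649  0.135 -0.003] [256. 196.]
board_seat 0.55 [ 0.601 -0.162  0.008] [383. 216.]
sheet_spot 0.82 [ 0.585 -0.159
[... 2691 characters left out ...]
   ] [394. 191.]
stamp 0.9 [ 0.735  0.104 -0.003] [399. 285.]
stamp 0.82 [ 0.657  0.133 -0.001] [393. 253.]
stamp 0.73 [ 0.443  0.261 -0.   ] [396. 170.]
round_stamp 0.67 [0.637 0.301 0.001] [450. 221.]
round_stamp 0.26 [0.464 0.266 0.034] [404. 166.]
books 0.58 [0.443 0.264 0.003] [397. 169.]
books 0.18 [ 0.547 -0.426  0.003] [148. 306.]
flask 0.63 [0.541 0.035 0.003] [334. 229.]
flask 0.58 [ 0.766 -0.035  0.001] [351. 319.]
flask 0.44 [ 0.774  0.229 -0.001] [454. 277.]
drink 0.55 [ 0.77   0.23  -0.003] [454. 276.]
jar 0.71 [0.664 0.22  0.005] [427. 240.]
cup 0.75 [ 0.35   0.437 -0.002] [435. 124.]
phone 0.68 [ 0.546 -0.425  0.001] [149. 306.]
earbuds 0.84 [ 0.669 -0.406 -0.001] [174. 350.]
```

View pics/top1.png

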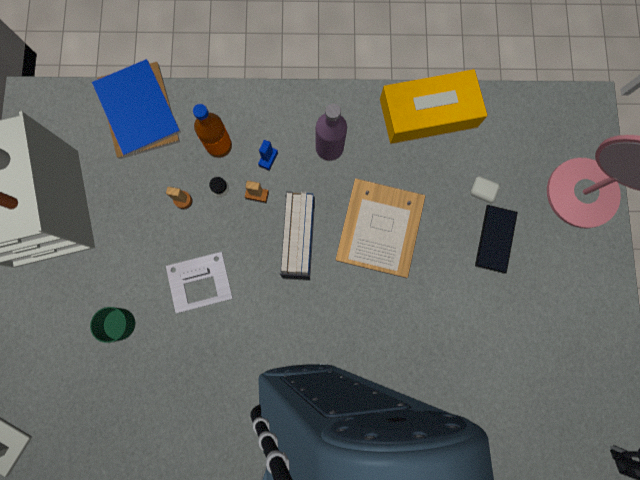

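View pics/scene1.png

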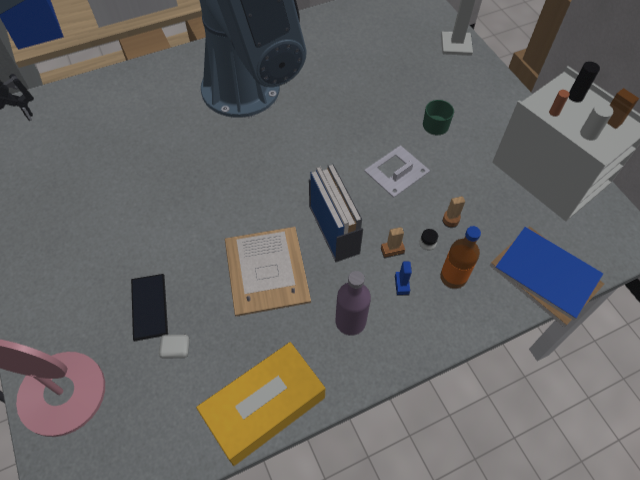

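The candidates for the stamp are three. The wooden rectangular foot is at top-camera pixel (256,193), scene (393,243), about (0.652, 0.134). The round wooden one is at top (178,197), and the blue rectangular one is at top (267,154). I choose the wooden one at (256,193) and will check it in a close crop. The template at (200,282) is yawed about +16°, the board at (380,227) about -14°.

```bash
python3 -m pendant '[[[30,48,5,10,85],[30,48,5,10,85],[30,48,5,10,85],[30,48,5,10,85],[30,48,5,10,85],[30,48,5,10,85],[30,48,5,10,85],[30,48,5,10,85]]]'
python3 -m pendant '[[[8,54,0,1.25,85],[8,54,0,1.25,85],[8,54,0,1.25,85],[8,54,0,1.25,85],[8,54,0,1.25,85],[8,54,0,1.25,85],[8,54,0,1.25,85],[0,0,0,1.25,85]]]'
python3 - <<'E'
from h import *
c=cam('wrist'); save(c,'w1.png'); print(c['o'],c['R'].round(2).tolist(),c['vfov'])
show(c,'wrist',['template','template_bar','template_window','hole_left','hole_right','stamp'],k=2)
c=cam('top'); save(c,'stampcrop.png',(150,130,300,230),5)
o=monitor.get_obs(); print(o['time_s'],o['eef_pos'],o['q'])
E
```

```text
time_s: 3.0
eef_pos: [0.3979, -0.1676, 0.2416]
eef_rot: [0.001, 0.668, 0.744, 0.0]
wrist_force: [0.3, -0.9, -0.1]
opening: 0.997
time_s: 4.0
eef_pos: [0.4528, 0.2121, 0.241]
eef_rot: [-0.0, 0.6, 0.8, 0.0]
wrist_force: [-0.2, 0.1, -0.3]
opening: 0.994
[0.43199281 0.28419018 0.41411153] [[0.96, 0.27, 0.08], [0.28, -0.92, -0.28], [-0.0, 0.3, -0.96]] 67.78583137226275
template 0.61 [0.444 0.257 0.003] [324. 158.]
template_bar 0.84 [0.466 0.264 0.034] [347. 160.]
hole_left 0.76 [0.476 0.315 0.002] [368. 113.]
hole_right 0.59 [0.501 0.221 0.003] [362. 202.]
stamp 0.67 [0.742 0.107 0.002] [510. 335.]
stamp 0.57 [0.651 0.13  0.   ] [452. 301.]
4.4 [0.45338572 0.20786038 0.24126998] [ 1.91483126e-01 -2.62941169e-02  1.74639030e+00 -7.19417462e-05
  1.42115192e+00 -8.32043106e-02]
```

View pics/w1.png

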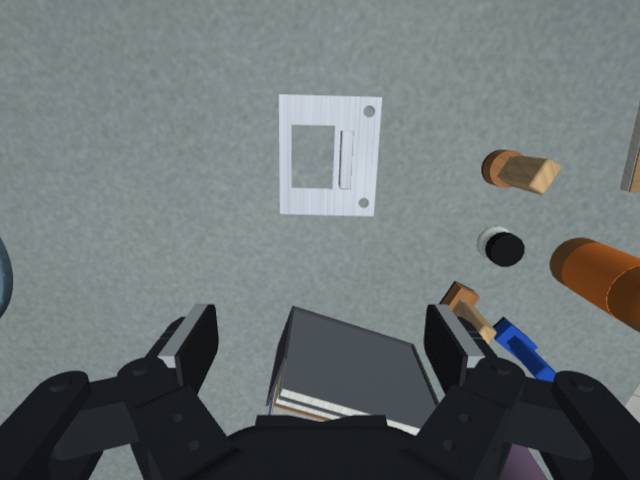

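View pics/stampcrop.png

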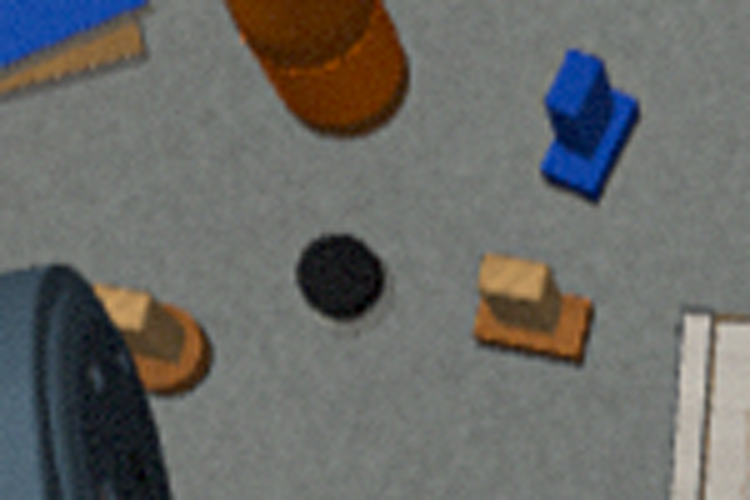

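The wrist view shows the template, with holes at (369,111) and (363,203) and the bar around (346,160). The crop confirms the chosen stamp: wooden, with a rectangular foot at (533,325). I'll compute the grasp next.

```bash
python3 - <<'E'
from h import *
c=cam('wrist')
g=cv2.cvtColor(c['img'],cv2.COLOR_RGB2GRAY)
L=plane(c,369.5,111,.005);r=plane(c,363.5,203,.005)
d=L-r; print('holes',L,r,np.linalg.norm(d),'yaw',np.degrees(np.arctan2(-d[0],d[1])))
y=np.arctan2(-d[0],d[1]); ex=np.array([np.cos(y),np.sin(y)]);m=(L+r)[:2]/2
print('bar',m-ex*.024,'ctr',m-ex*.042)
m=(g>185).astype(np.uint8); m[:,:250]=0;m[240:]=0;m[:,420:]=0
cs=max(cv2.findContours(m,cv2.RETR_EXTERNAL,2)[0],key=cv2.contourArea)
b=cv2.boxPoints(cv2.minAreaRect(cs)); W=np.array([plane(c,*p,.005) for p in b]); print(b.round(0).tolist(),W.round(4).tolist(),W.mean(0))
# scene corner
c=cam('scene')
for u,v in [(422,171)]: print(plane(c,u,v,.005))
c=cam('top'); L=plane(c,173.5,269,.005); print(L)
o=monitor.get_obs();R_=rot(o['eef_rot']);print(o['eef_pos'],'jaw',np.degrees(np.arctan2(R_[1,1],R_[0,1])),ctrl.tcp_to_grasp)
E
```

```text
holes [0.47818562 0.31308951 0.005     ] [0.50271276 0.21556124 0.005     ] 0.1005651189147076 yaw 14.116428749339256
bar [0.46717394 0.25847194] ctr [0.4497175  0.25408187]
[[277.0, 209.0], [279.0, 90.0], [381.0, 92.0], [379.0, 211.0]] [[0.4076, 0.1807, 0.005], [0.3793, 0.307, 0.005], [0.4841, 0.3347, 0.005], [0.523, 0.211, 0.005]] [0.44849916 0.2583483  0.005     ]
[0.47828331 0.31638334 0.005     ]
[0.47645567 0.31795913 0.005     ]
[0.45332641 0.20828585 0.24122941] jaw 15.789108904424232 0.0187
```

```bash
python3 -m pendant '[[[6,27,0,-1,85],[7,27,0,0,85],[0,0,-40,0,85],[0,0,-40,0,85],[0,0,-40,0,85],[0,0,-20,0,85],[0,0,0,0,85]]]'
python3 - <<'E'
from h import *
c=cam('wrist'); save(c,'w2.png')
show(c,'wrist',['template_bar','template','hole_left','hole_right'],k=1)
print(px(c,[.466,.262,.033]),monitor.get_obs()['eef_pos'])
E
```

```text
time_s: 5.42
eef_pos: [0.4647, 0.2622, 0.0994]
eef_rot: [-0.001, 0.61, 0.792, -0.002]
wrist_force: [-0.4, -0.3, 0.5]
opening: 0.998
template_bar 0.74 [0.463 0.265 0.034] [319. 239.]
template 0.97 [0.447 0.257 0.003] [298. 232.]
hole_left 0.71 [0.474 0.314 0.001] [351. 168.]
hole_right 0.97 [0.506 0.22  0.008] [357. 293.]
[322.77701037 242.57293426] [0.46727313 0.26316364 0.10260394]
```

View pics/w2.png

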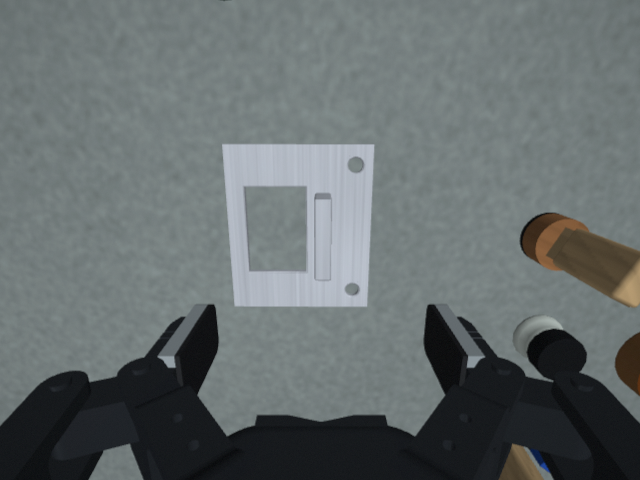

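```bash
python3 -m pendant '[[[0,2,-30,0,85],[0,0,-30,0,85],[0,0,-20,0,85],[0,0,-12,0,85],[0,0,0,0,85],[0,0,0,0,0],[0,0,0,0,0],[0,0,0,0,0]]]'
python3 -m pendant '[[[0,0,0,0,0],[0,0,0,0,0],[0,0,0,0,0],[0,0,0,0,0]]]'
```

```text
time_s: 6.68
eef_pos: [0.4666, 0.265, 0.0098]
eef_rot: [0.0, 0.61, 0.793, 0.0]
wrist_force: [-0.3, -0.9, -0.3]
opening: 0.37
time_s: 7.18
eef_pos: [0.4661, 0.2649, 0.0091]
eef_rot: [0.0, 0.61, 0.793, -0.0]
wrist_force: [-0.2, -0.3, -0.4]
opening: 0.002
```

```bash
python3 - <<'E'
from h import *
c=cam('wrist'); save(c,'w3.png')
show(c,'wrist',['template_bar','template'],k=1); print(monitor.get_obs()['opening'],monitor.get_obs()['eef_pos'])
E
```

```text
template 0.56 [0.446 0.26  0.004] [283. 274.]
0.00378373518129212 [0.46612436 0.26485813 0.0090465 ]
```

View pics/w3.png

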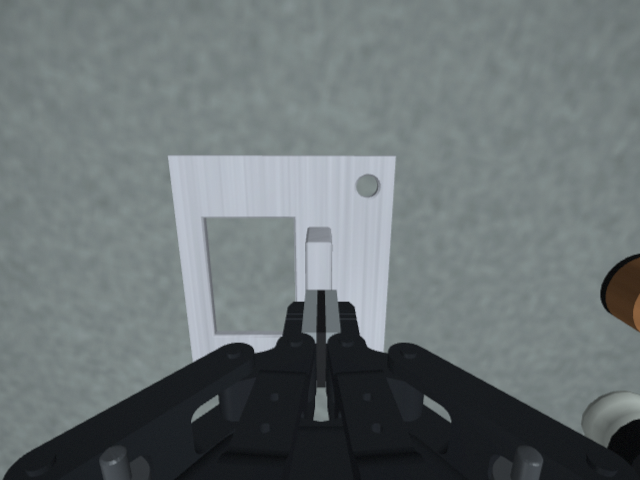

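```bash
python3 - <<'E'
from h import *
c=cam('wrist')
for z in(.009,.028,.06): print(z,px(c,[.466,.265,z]))
o=np.array([.466,.265]);y=np.radians(14.8);ey=np.array([-np.sin(y),np.cos(y)])
for s in(-.03,-.011,.011,.03): print(s,px(c,[*(o+s*ey),.033]),px(c,[*(o+s*ey),.009]))
print(c['o'],c['R'].round(2).tolist())
c2=cam('scene'); save(c2,'s2.png',(330,110,480,235),5); print(px(c2,[.466,.265,.009]))
E
```

```text
0.009 [320.47434714 279.38210132]
0.028 [320.41187046 295.39072806]
0.06 [320.26975109 331.8064945 ]
-0.03 [320.32291048 356.10998375] [320.40862556 329.72374482]
-0.011 [320.36652464 321.38280898] [320.44953678 298.38643081]
0.011 [320.42083495 278.1389616 ] [320.50003695 259.70413501]
0.03 [320.47140592 237.87252039] [320.54662281 224.02013116]
[0.44702452 0.33752278 0.18213468] [[0.97, 0.25, 0.08], [0.26, -0.92, -0.29], [-0.0, 0.3, -0.95]]
[402.4925243  173.27132425]
```

View pics/s2.png

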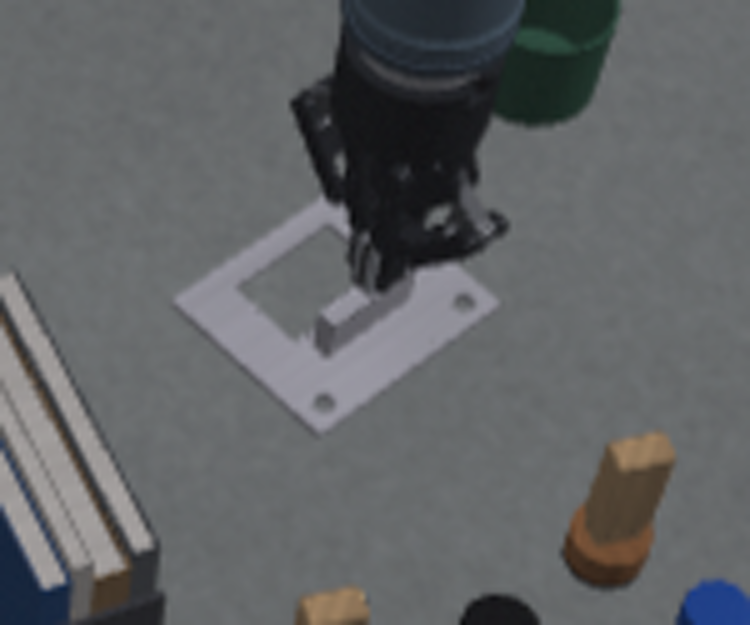

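The fingers closed just over the top of the bar: the wrist view has the tips at (321,300), and the scene crop agrees at (385,290). The true tips therefore sit about 25 mm higher than the reading suggests. I'll open and go down in small steps, watching the force.

```bash
python3 -m pendant '[[[0,0,5,0,85],[0,0,0,0,85],[0,0,0,0,85],[0,0,0,0,85],[0,0,0,0,85],[0,0,-5,0,85],[0,0,-5,0,85],[0,0,0,0,85]]]'
python3 -m pendant '[[[0,0,-4,0,85],[0,0,0,0,85]]]'
python3 -m pendant '[[[0,0,0,0,10],[0,0,0,0,10],[0,0,0,0,10],[0,0,0,0,10],[0,0,0,0,10],[0,0,0,0,10],[0,0,0,0,10]]]'
```

```text
time_s: 8.43
eef_pos: [0.4655, 0.2647, 0.0033]
eef_rot: [-0.0, 0.61, 0.793, -0.001]
wrist_force: [-0.1, -0.2, 0.3]
opening: 0.996
time_s: 8.68
eef_pos: [0.4659, 0.2648, -0.0003]
eef_rot: [-0.0, 0.61, 0.793, -0.0]
wrist_force: [-0.2, 0.2, -1.0]
opening: 0.995
time_s: 9.55
eef_pos: [0.4662, 0.2649, 0.0002]
eef_rot: [0.0, 0.61, 0.793, 0.0]
wrist_force: [-1.5, -0.6, 3.8]
opening: 0.124
```

```bash
python3 -m pendant '[[[0,0,0,0,0],[0,0,0,0,0],[0,0,0,0,0],[0,0,0,0,0]]]'; python3 - <<'E'
from h import *
c=cam('wrist'); save(c,'w4.png',(200,140,440,440),2)
print(monitor.get_obs()['opening'])
E
```

```text
time_s: 10.05
eef_pos: [0.4663, 0.2649, 0.0003]
eef_rot: [0.0, 0.61, 0.793, 0.0]
wrist_force: [-1.9, -0.3, 6.2]
opening: 0.101
0.10310266875343907
```

View pics/w4.png

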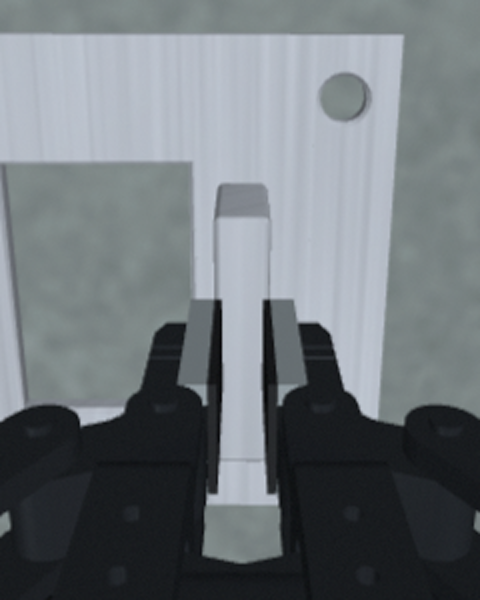

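It is now gripping only the rim of the bar's top, so I'll regrip about 13 mm deeper.

```bash
python3 -m pendant '[[[0,0,0,0,40],[0,0,0,0,40],[0,0,0,0,40],[0,0,-5,0,40],[0,0,-5,0,40],[0,0,0,0,40]]]'; python3 -m pendant '[[[0,0,-3,0,40],[0,0,0,0,0],[0,0,0,0,0],[0,0,0,0,0],[0,0,0,0,0],[0,0,0,0,0]]]'
```

```text
time_s: 10.85
eef_pos: [0.4655, 0.2647, -0.0107]
eef_rot: [-0.0, 0.61, 0.793, -0.001]
wrist_force: [-1.0, -0.3, -0.5]
opening: 0.47
time_s: 11.6
eef_pos: [0.4663, 0.2649, -0.0127]
eef_rot: [0.0, 0.61, 0.793, 0.0]
wrist_force: [0.3, -0.1, 1.3]
opening: 0.12
```

```bash
python3 -m pendant '[[[0,0,0,0,0],[0,0,0,0,0],[0,0,20,0,0],[0,0,40,0,0],[0,0,20,0,0],[0,0,0,0,0],[0,0,0,0,0]]]'; python3 - <<'E'
from h import *
c=cam('wrist'); save(c,'w5.png')
show(c,'wrist',['template_bar','template','hole_left','hole_right'],k=1); o=monitor.get_obs();print(o['opening'],o['eef_pos'],o['wrist_force'],o['torque'])
E
```

```text
time_s: 12.48
eef_pos: [0.4651, 0.2645, 0.0657]
eef_rot: [-0.001, 0.61, 0.793, -0.001]
wrist_force: [0.3, -0.8, -1.9]
opening: 0.127
template_bar 0.89 [0.462 0.265 0.113] [313. 324.]
template 0.78 [0.448 0.257 0.079] [283. 295.]
hole_left 0.83 [0.476 0.317 0.08 ] [374. 194.]
0.12460979055596307 [0.46542614 0.26463129 0.06600962] [-0.79761724 -0.5688648  -1.93620517] [-0.02407009 -0.02368803  0.00714714]
```

View pics/w5.png

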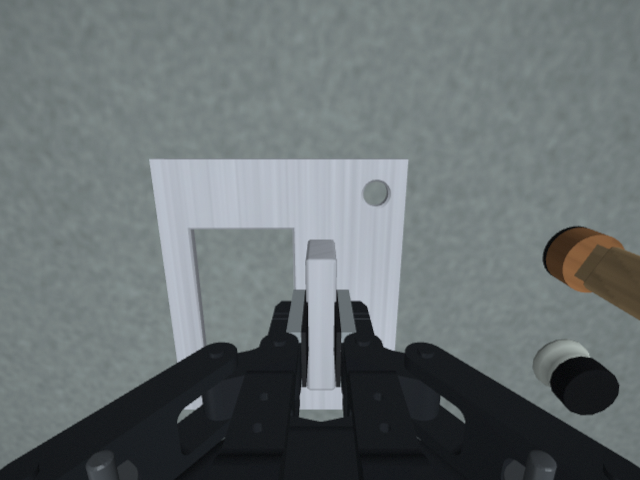

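```bash
python3 - <<'E'
from h import *
c=cam('wrist');o=monitor.get_obs();R_=rot(o['eef_rot']);t=np.array(o['eef_pos'])
for q,z in [((376,192.5),.0837),((150,159),.0837),((407.5,159),.0837),((307.5,258),.1117),((334.5,258),.1117),((308,388),.1117),((335,388),.1117)]:
    print(q,(R_.T@(plane(c,*q,z)-t)).round(4))
print(np.degrees(np.arctan2(R_[1,1],R_[0,1])))
E
python3 -m pendant '[[[0,0,60,0,0],[0,0,60,0,0],[17,-48,0,-3.2,0],[17,-48,0,-3.2,0],[17,-48,0,-3.2,0],[17,-48,0,-3.2,0],[17,-48,0,-3.2,0],[17,-48,0,-3.2,0]]]'
python3 -m pendant '[[[17,-48,0,-3.2,0],[17,-48,0,-3.2,0],[17,-46,0,-2.9,0],[0,0,0,0,0],[0,0,-40,0,0],[0,0,-40,0,0],[0,0,0,0,0],[0,0,0,0,0]]]'
python3 - <<'E'
from h import *
c=cam('wrist'); save(c,'w6.png')
show(c,'wrist',['hole_left','hole_right','pin_left','pin_right','template_bar','template_window','sheet_spot'],k=1); o=monitor.get_obs();print(o['opening'],o['eef_pos'],o['wrist_force'])
c=cam('scene');show(c,'scene',['hole_left','hole_right','pin_left','pin_right','template_bar'],k=1)
E
```

```text
(376, 192.5) [ 0.049   0.024  -0.0175]
(150, 159) [ 0.0632 -0.0728 -0.0173]
(407.5, 159) [ 0.0633  0.0367 -0.0175]
(307.5, 258) [ 0.0287 -0.0051 -0.0454]
(334.5, 258) [ 0.0287  0.0051 -0.0454]
(308, 388) [-0.0305 -0.0055 -0.0454]
(335, 388) [-0.0305  0.006  -0.0454]
14.857063239121187
time_s: 13.78
eef_pos: [0.5684, -0.0247, 0.1868]
eef_rot: [-0.0, 0.734, 0.679, -0.0]
wrist_force: [0.0, 1.3, -1.9]
opening: 0.123
time_s: 14.78
eef_pos: [0.6199, -0.1648, 0.1085]
eef_rot: [0.001, 0.786, 0.618, 0.0]
wrist_force: [0.2, 0.7, -2.0]
opening: 0.124
hole_left 0.86 [ 0.653 -0.123  0.123] [371. 193.]
pin_right 0.63 [ 0.606 -0.165  0.013] [302. 235.]
template_bar 0.84 [ 0.618 -0.164  0.155] [315. 326.]
sheet_spot 0.63 [ 0.585 -0.159  0.016] [274. 235.]
0.1177120948611094 [ 0.6194846  -0.16524676  0.1078327 ] [ 0.81760489  0.05727234 -1.26711126]
hole_left 0.8 [ 0.65  -0.123  0.123] [291. 266.]
hole_right 0.56 [ 0.628 -0.222  0.12 ] [242. 276.]
pin_left 0.91 [ 0.652 -0.125  0.031] [292. 287.]
pin_right 0.97 [ 0.629 -0.22   0.033] [248. 294.]
template_bar 0.85 [ 0.62  -0.164  0.154] [265. 254.]
```

View pics/w6.png

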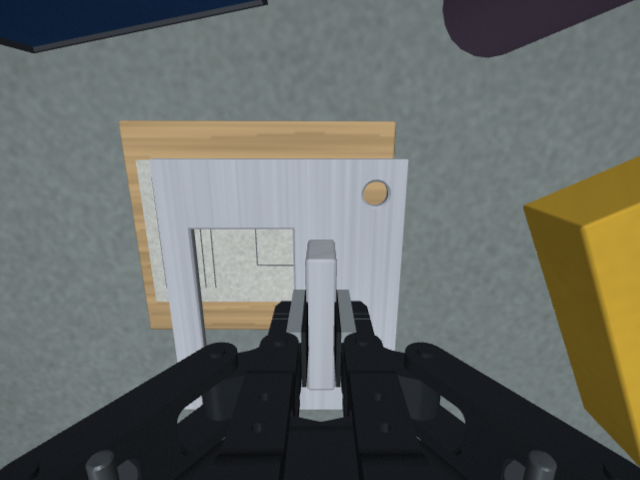

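The wrist view shows the template held square to the board: its top edge is at row 159, the board's at row 122. The left hole is at (375,193), and the pins are hidden under the plate. I'll fix the board by its corners in the same camera, plus the scene and top cameras.

```bash
python3 - <<'E'
from h import *
c=cam('wrist');o=monitor.get_obs();R_=rot(o['eef_rot']);t=np.array(o['eef_pos'])
hsv=cv2.cvtColor(c['img'],cv2.COLOR_RGB2HSV); m=cv2.inRange(hsv,(8,60,90),(22,200,255)); 
m[:, 440:]=0;m[:100]=0
def fit(pts): 
    return cv2.fitLine(np.float32(pts),cv2.DIST_HUBER,0,.01,.01).ravel()
top=[(x,np.argmax(m[:,x]>0)) for x in range(150,380,3)]
left=[(np.argmax(m[y]>0),y) for y in range(130,310,3)]
right=[(439-np.argmax(m[y,:440][::-1]>0),y) for y in range(126,155,1)]
def inter(a,b):
    A=np.array([[a[0],-b[0]],[a[1],-b[1]]]); s=np.linalg.solve(A,[b[2]-a[2],b[3]-a[3]]); return a[2]+s[0]*a[0],a[3]+s[0]*a[1]
T,L,Rr=map(fit,(top,left,right)); p=inter(T,L);q=inter(T,Rr);print(p,q)
tz=.0785+ (t[2]-.0660) # underside
P=plane(c,*p,.012);Q=plane(c,*q,.012); print('tool',R_.T@(P-t),R_.T@(Q-t),np.linalg.norm(P-Q))
H=plane(c,375.5,193,tz+.005); print('hole',H,R_.T@(H-t))
ex=(Q-P)/np.linalg.norm(Q-P); ey=np.array([-ex[1],ex[0],0]); mid=(P+Q)/2
pl=mid+.07*ex-.035*ey; print('pinL by edges',pl,'yaw',np.degrees(np.arctan2(ex[1],ex[0])),'jaw',np.degrees(np.arctan2(R_[1,1],R_[0,1])))
print('dev world',pl-H)
c=cam('scene'); save(c,'s3.png',(220,225,320,325),6)
print(px(c,pl+[0,0,.019]), px(c,pl-.1*ey+[0,0,.019]), px(c,H+[0,0,-.005]))
E
```

```text
(np.float32(118.322815), np.float32(119.571754)) (np.float32(396.36707), np.float32(121.202965))
tool [ 0.08212536 -0.14362923  0.09503671] [0.08111411 0.05409209 0.09501376] 0.19772390326008185
hole [ 0.65423001 -0.12341423  0.12451885] [ 0.04884704  0.02428054 -0.0175021 ]
pinL by edges [ 0.654357   -0.12610333  0.012     ] yaw -13.940857026230217 jaw -13.647817453218941
dev world [ 0.000127   -0.00268911 -0.11251885]
[291.7686178 287.8655702] [246.6274018  295.86153356] [291.35383322 268.33179338]
```

View pics/s3.png

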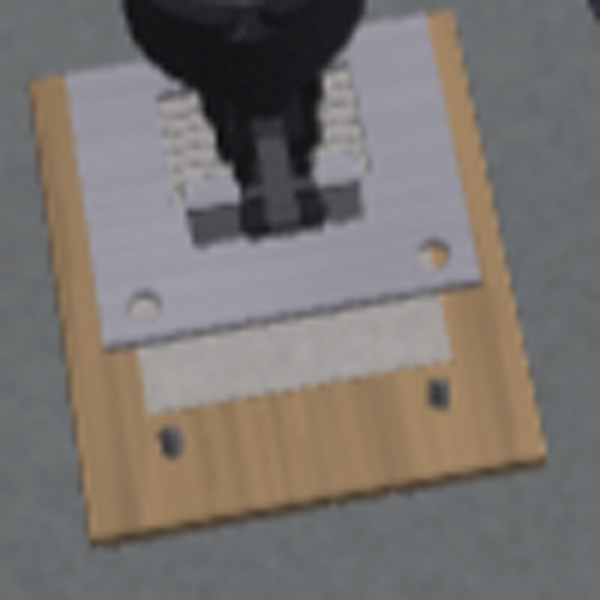

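The scene crop gives the pins at full-frame pixels (293,290.5) and (248.5,298.3), and the holes at (292.2,267.3) and (244,275.7).

```bash
python3 - <<'E'
from h import *
c=cam('scene')
k=np.array([220,225])
P=[plane(c,*(k+(np.array(p)+.5)/6-.5),.0215)[:2] for p in((438,393),(171,440))]
H=[plane(c,*(k+(np.array(p)+.5)/6-.5),.122)[:2] for p in((433,254),(144,304))]
print(P,H,np.array(P)-H)
for A in(P,H): d=A[0]-A[1];print(np.linalg.norm(d),np.degrees(np.arctan2(-d[0],d[1])))
print(monitor.get_obs()['eef_pos'])
E
```

```text
[array([ 0.65568579, -0.12509756]), array([ 0.63162015, -0.22133439])] [array([ 0.65279542, -0.1217865 ]), array([ 0.62870641, -0.21897346])] [[ 0.00289036 -0.00331105]
 [ 0.00291374 -0.00236093]]
0.09920021472773363 -14.039844322817737
0.10012784687520068 -13.920927129138391
[ 0.61912528 -0.1651244   0.10701802]
```

```bash
python3 -m pendant '[[[1.5,-2.8,-20,-0.2,0],[0,0,-30,0,0],[0,0,-20,0,0],[0,0,-9,0,0],[0,0,0,0,0],[0,0,0,0,0]]]'
python3 - <<'E'
from h import *
c=cam('scene'); save(c,'s4.png',(225,245,315,325),8)
o=monitor.get_obs();print(o['opening'],o['eef_pos'],o['wrist_force'])
print(px(c,[.655,-.125,.0405]))
E
```

```text
time_s: 16.38
eef_pos: [0.6215, -0.1683, 0.0292]
eef_rot: [0.001, 0.787, 0.617, 0.0]
wrist_force: [-0.3, -0.4, -2.5]
opening: 0.118
0.12058421296302789 [ 0.6216293  -0.16836323  0.02934331] [-0.1938959   0.2862053  -2.27562618]
[292.18791667 285.98433876]
```

View pics/s4.png

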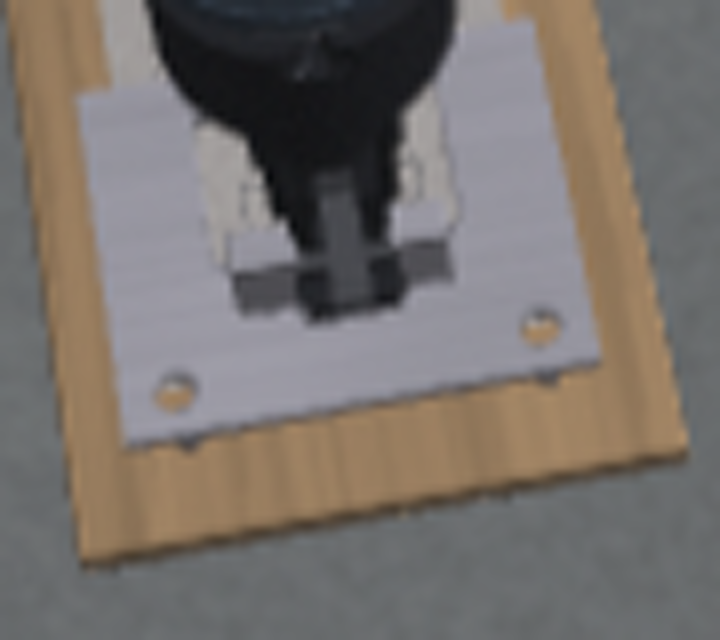

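I have now viewed 12 pictures, so from here on I rely on numbers only. In the last crop the holes are at full-frame (292.5,286.0) and (247.0,293.9), and the pins are just hidden under the front edge. Next I'll compare the holes with the pin axes.

```bash
python3 - <<'E'
from h import *
c=cam('scene'); k=np.array([225,245]); g=cv2.cvtColor(c['img'],cv2.COLOR_RGB2GRAY)
tz=.0785+.0293-.0660
H=[plane(c,*(k+(np.array(p)+.5)/8-.5),tz+.0025)[:2] for p in((540,328),(176,391))]
P=[np.array([.65569,-.1251]),np.array([.63162,-.22133])]
print(tz,H,np.array(P)-H)
# hole mask centroid: non-aluminium pixels in a hole window
hsv=cv2.cvtColor(c['img'],cv2.COLOR_RGB2HSV)
for u,v in((292,286),(247,294)):
    w_=hsv[v-5:v+6,u-5:u+6]; print(w_[:,:,1]); 
show(c,'scene',['hole_left','hole_right','pin_left','pin_right'],k=1)
c=cam('top');show(c,'top',['hole_left','hole_right','pin_left','pin_right'],k=1)
c=cam('wrist');show(c,'wrist',['hole_left','sheet_spot','template_window'],k=1)
o=monitor.get_obs();print(o['eef_pos'])
E
```

```text
0.041800000000000004 [array([ 0.65573643, -0.12547275]), array([ 0.63132108, -0.22222356])] [[-4.64259608e-05  3.72752069e-04]
 [ 2.98923434e-04  8.93556241e-04]]
[[15 16 16 16 16 16 16 15 16 16 13]
 [17 15 16 16 17 17 17 16 16 16 15]
 [16 15 16 15 16 15 17 16 16 16 15]
 [15 15 15 15  6  7 24 11 15 16 16]
 [15 16 15 13 31 39 63 47 16 14 18]
 [16 16 13 58 97 97 96 72 17 16 15]
 [16 16 13 31 75 78 65 19 16 16 16]
 [16 16 15 15  9 11 10 16 16 16 16]
 [15 16 15 16 16 16 16 16 18 16 17]
 [16 15 16 16 17 15 17 16 16 12 11]
 [16 16 16 17  9 17 17 11 55 66 76]]
[[16 16 17 17 17 16 17 16 17 16 15]
 [14 17 17 17 16 16 16 17 15 15 17]
 [17 16 17 17 17 17 14 16 15 17 17]
 [17 15 16 12  7  5  7 17 15 17 17]
 [17 14 10 25 30 35 51 12 17 16 17]
 [17 15 32 81 96 97 87  9 19 17 17]
 [16 16 27 72 89 75 50 18 16 17 17]
 [17 17 16 12 36  9 17 15 15 15 15]
 [17 16 17 17 17 17 17 17 16 16 15]
 [16 16 17 17 18 17 17 16 18 16 11]
 [17 17 16 18 14 16 18 13 26 54 62]]
hole_left 0.81 [ 0.652 -0.124  0.041] [292. 285.]
hole_right 0.72 [ 0.631 -0.219  0.042] [248. 293.]
pin_left 0.81 [ 0.651 -0.121  0.03 ] [293. 286.]
pin_right 0.59 [ 0.632 -0.217  0.033] [250. 295.]
hole_left 0.56 [ 0.632  0.302 -0.   ] [185. 203.]
hole_right 0.54 [ 0.635 -0.217  0.04 ] [409. 198.]
pin_left 0.63 [ 0.655 -0.125  0.031] [368. 190.]
pin_right 0.56 [ 0.63  -0.22   0.031] [410. 201.]
hole_left 0.67 [ 0.655 -0.131  0.043] [373. 202.]
sheet_spot 0.57 [ 0.585 -0.157  0.015] [254. 267.]
[ 0.62063864 -0.16792131  0.02804646]
```

```bash
python3 -m pendant '[[[0,0.5,-5,0,0],[0,0,-4,0,0],[0,0,-3,0,0],[0,0,-2,0,0],[0,0,0,0,0]]]'; python3 -m pendant '[[[0,0,-2,0,0],[0,0,-2,0,0],[0,0,0,0,0]]]'
```

```text
time_s: 17.75
eef_pos: [0.6205, -0.1674, 0.0138]
eef_rot: [-0.0, 0.787, 0.617, -0.0]
wrist_force: [0.5, -0.8, -2.5]
opening: 0.121
time_s: 18.12
eef_pos: [0.6205, -0.1673, 0.0098]
eef_rot: [-0.0, 0.787, 0.617, -0.0]
wrist_force: [0.6, -0.0, -1.7]
opening: 0.12
```

No force, and the plate is 9 mm below the tip level, so the holes are over the pins.

```bash
python3 -m pendant '[[[0,0,-3,0,0],[0,0,-3,0,0],[0,0,0,0,0]]]'; python3 -m pendant '[[[0,0,-2,0,0],[0,0,0,0,0]]]';  python3 -m pendant '[[[0,0,-1.5,0,0],[0,0,0,0,0]]]'; python3 -m pendant '[[[0,0,-1,0,0],[0,0,0,0,0]]]'
```

```text
time_s: 18.5
eef_pos: [0.6203, -0.1673, 0.0036]
eef_rot: [-0.0, 0.787, 0.617, -0.0]
wrist_force: [0.6, 0.2, -2.0]
opening: 0.12
time_s: 18.75
eef_pos: [0.6206, -0.1674, 0.0019]
eef_rot: [-0.0, 0.787, 0.617, -0.0]
wrist_force: [-0.7, -0.2, -2.2]
opening: 0.127
time_s: 19.0
eef_pos: [0.6206, -0.1674, 0.0005]
eef_rot: [-0.0, 0.787, 0.617, -0.0]
wrist_force: [0.3, 0.2, -1.7]
opening: 0.123
time_s: 19.25
eef_pos: [0.6206, -0.1674, -0.0005]
eef_rot: [-0.0, 0.787, 0.617, -0.0]
wrist_force: [-0.5, 0.1, -1.3]
opening: 0.124
```

```bash
python3 -m pendant '[[[0,0,-1,0,0],[0,0,0,0,0],[0,0,0,0,0]]]'; python3 -m pendant '[[[0,0,-0.7,0,0],[0,0,0,0,0],[0,0,0,0,0]]]'
```

```text
time_s: 19.62
eef_pos: [0.6207, -0.1675, -0.0007]
eef_rot: [0.0, 0.787, 0.617, -0.0]
wrist_force: [-3.5, 0.3, 5.4]
opening: 0.119
time_s: 20.0
eef_pos: [0.6208, -0.1675, -0.0007]
eef_rot: [0.0, 0.787, 0.617, -0.0]
wrist_force: [-5.5, 2.0, 10.7]
opening: 0.123
```

The plate is seated: contact came at the expected height, with 10 N of pressing relieved before release. I'll release, rise, and move to short of the stamp for a measurement.

```bash
python3 -m pendant '[[[0,0,1.5,0,0],[0,0,0,0,45],[0,0,0,0,45],[0,0,0,0,45],[0,0,0,0,45],[0,0,0,0,45],[0,0,15,0,45],[0,0,25,0,45]]]'; python3 -m pendant '[[[0,0,55,0,55],[0,0,55,0,55],[0,0,55,0,55],[0,0,40,0,55],[5,48,0,1,55],[5,48,0,1,55],[5,48,0,1,55],[5,48,0,0,55]]]'; python3 -m pendant '[[[5,45,0,0,55],[0,0,0,0,55],[0,0,0,0,55]]]'
cat > st.py <<'E'
from h import *
def foot(c,z,roi=None):
    hsv=cv2.cvtColor(c['img'],cv2.COLOR_RGB2HSV); m=cv2.inRange(hsv,(5,90,60),(16,255,255))
    n,l,s,ce=cv2.connectedComponentsWithStats(m); return n,l,s,ce,m
E
python3 - <<'E'
from st import *
c=cam('wrist'); save(c,'w7.png'); show(c,'wrist',['stamp','round_stamp','jar','books'],k=2)
n,l,s,ce,m=foot(c,0)
for i in range(1,n):
    if s[i,4]>150: print(i,s[i],ce[i].round(0),plane(c,*ce[i],.02).round(3))
o=monitor.get_obs();print(o['eef_pos'],o['q'],o['wrist_force'])
c=cam('scene');show(c,'scene',['template','hole_left','hole_right','template_bar'],k=1)
c=cam('top');show(c,'top',['template','hole_left','hole_right','template_bar','template_window'],k=1)
E
```

```text
time_s: 21.0
eef_pos: [0.62, -0.1671, 0.0397]
eef_rot: [-0.001, 0.787, 0.617, -0.0]
wrist_force: [0.3, -0.3, 0.3]
opening: 0.527
time_s: 22.0
eef_pos: [0.6408, 0.0261, 0.2459]
eef_rot: [0.001, 0.771, 0.637, 0.001]
wrist_force: [0.4, 0.2, 0.0]
opening: 0.642
time_s: 22.38
eef_pos: [0.6457, 0.0694, 0.2452]
eef_rot: [0.0, 0.771, 0.637, 0.0]
wrist_force: [-0.7, -0.7, 0.3]
opening: 0.646
stamp 0.72 [0.653 0.13  0.003] [317. 143.]
stamp 0.6 [ 0.742  0.108 -0.001] [397. 147.]
jar 0.63 [ 0.67   0.217 -0.003] [317.  57.]
books 0.72 [0.539 0.031 0.002] [240. 244.]
books 0.68 [ 0.601 -0.168  0.021] [321. 380.]
1 [ 385    0  108   59 4312] [429.  24.] [0.783 0.221 0.02 ]
2 [302 119  26  48 584] [316. 139.] [0.653 0.135 0.02 ]
[0.64569869 0.06836391 0.24454411] [-7.68985246e-02  3.13525500e-01  1.35758361e+00 -9.72121628e-05
  1.47036808e+00  1.13986079e-01] [ 0.11933141 -1.06620046  0.39865153]
template 0.57 [ 0.599 -0.161  0.013] [268. 277.]
hole_left 0.96 [ 0.653 -0.126  0.01 ] [292. 292.]
hole_right 0.9 [ 0.631 -0.22   0.01 ] [249. 300.]
template_bar 0.56 [ 0.62  -0.169  0.046] [267. 279.]
template 0.82 [ 0.602 -0.163  0.013] [384. 215.]
hole_left 0.81 [ 0.659 -0.126  0.012] [367. 191.]
hole_right 0.59 [ 0.631 -0.218  0.012] [407. 203.]
template_bar 0.81 [ 0.616 -0.164  0.05 ] [387. 205.]
template_window 0.96 [ 0.588 -0.157  0.011] [381. 221.]
```

```bash
cat >> st.py <<'E'
from scipy.optimize import minimize
def box(lx,ly,z0,z1): return np.array([[sx*lx/2,sy*ly/2,z] for sx in(-1,1) for sy in(-1,1) for z in(z0,z1)])
PARTS=[box(.028,.050,0,.022),box(.018,.030,.02,.090)]
def sil(c,p,z0,ext,S=4):
    x,y,a=p; Rz=R.from_euler('z',a,degrees=True).as_matrix(); m=np.zeros(((ext[3]-ext[1])*S,(ext[2]-ext[0])*S),np.uint8)
    for b in PARTS:
        q=np.array([px(c,Rz@v+[x,y,z0]) for v in b]); q=((q-[ext[0],ext[1]]+.5)*S*16)
        cv2.fillConvexPoly(m,cv2.convexHull(q.astype(np.int32)),255,shift=4)
    return cv2.resize(m,None,fx=1/S,fy=1/S,interpolation=cv2.INTER_AREA)/255.
def fitp(c,p0,z0,pad=10,hide=None):
    u=np.array([px(c,[p0[0]+dx,p0[1]+dy,z0+z]) for dx in(-.03,.03) for dy in(-.03,.03) for z in(0,.09)])
    e=[int(u[:,0].min())-pad,int(u[:,1].min())-pad,int(u[:,0].max())+pad,int(u[:,1].max())+pad]
    e=[max(e[0],0),max(e[1],0),min(e[2],640),min(e[3],480)]
    hsv=cv2.cvtColor(c['img'],cv2.COLOR_RGB2HSV)[e[1]:e[3],e[0]:e[2]]
    m=(cv2.inRange(hsv,(4,55,40),(26,255,255))>0).astype(float)
    if hide is not None: m=m*hide
    f=lambda p: np.abs(sil(c,[p[0]/1e3,p[1]/1e3,p[2]],z0,e)-m).sum()
    best=None
    for a in(-14,-8):
        s=[p0[0]*1e3,p0[1]*1e3,p0[2]+a+11]
        r=minimize(f,s,method='Nelder-Mead',options=dict(initial_simplex=[s,[s[0]+5,s[1],s[2]],[s[0],s[1]+5,s[2]],[s[0],s[1],s[2]+8]],xatol=.05,fatol=.5))
        if best is None or r.fun<best.fun: best=r
    return best.x.round(2),round(best.fun,1),m.sum(),e
E
python3 - <<'E'
from st import *
for n in('wrist','scene','top'):
    c=cam(n); print(n,*fitp(c,[.652,.133,-11],0))
E
```

```text
wrist [651.05 131.27 -11.96] 37.8 1273.0 [263, 91, 362, 193]
scene [650.19 133.3   -8.85] 64.4 488.0 [365, 205, 425, 275]
top [664.18 137.91 -63.06] 339.2 0.0 [227, 160, 280, 217]
```

```bash
python3 -m pendant '[[[3,32,0,-1,55],[2.5,31,0,0,55],[0,0,0,0,55],[0,0,-40,0,55],[0,0,-40,0,55],[0,0,-25,0,55],[0,0,0,0,55],[0,0,0,0,55]]]'
python3 - <<'E'
from st import *
c=cam('wrist'); o=monitor.get_obs();t=np.array(o['eef_pos']);R_=rot(o['eef_rot']);print(t,o['wrist_force'])
r=fitp(c,[.651,.132,-11.5],0);print(r)
p=r[0];print('tool off',R_.T@(np.array([p[0]/1e3,p[1]/1e3,t[2]])-t),'jaw',np.degrees(np.arctan2(R_[1,1],R_[0,1])))
print(px(c,t), px(c,t+[0,0,.027]))
c=cam('scene'); print(fitp(c,[.651,.132,-11.5],0))
E
```

```text
time_s: 24.32
eef_pos: [0.6521, 0.1321, 0.1409]
eef_rot: [0.001, 0.776, 0.63, 0.001]
wrist_force: [0.3, 0.5, -0.1]
opening: 0.644
[0.65241222 0.13219359 0.14142162] [-0.15892563  0.42582853  0.31933207]
(array([651.65, 131.93, -11.3 ]), np.float64(132.4), np.float64(2464.0), [253, 167, 380, 308])
tool off [-4.14603965e-04 -6.91778165e-04 -2.24265712e-06] jaw -11.859141992870907
[320.68137524 279.87749378] [320.77541261 303.86124737]
(array([650.5 , 133.09,  -8.93]), np.float64(63.2), np.float64(490.0), [364, 205, 424, 275])
```

```bash
python3 -m pendant '[[[0,0,-40,0,55],[0,0,-40,0,55],[0,0,-20,0,55],[0,0,-7,0,55],[0,0,0,0,55],[0,0,0,0,0],[0,0,0,0,0],[0,0,0,0,0]]]';python3 -m pendant '[[[0,0,0,0,0],[0,0,0,0,0],[0,0,0,0,0],[0,0,0,0,0]]]'
```

```text
time_s: 25.42
eef_pos: [0.6522, 0.1326, 0.0338]
eef_rot: [0.001, 0.776, 0.63, 0.001]
wrist_force: [0.1, -0.2, 4.4]
opening: 0.201
time_s: 25.92
eef_pos: [0.6522, 0.1327, 0.0339]
eef_rot: [0.001, 0.776, 0.63, 0.001]
wrist_force: [-1.1, -0.2, 5.8]
opening: 0.199
```

```bash
python3 -m pendant '[[[0,0,20,0,0],[0,0,40,0,0],[0,0,50,0,0],[0,0,50,0,0],[0,0,40,0,0],[0,0,0,0,0],[-11,-48,0,-1,0],[-11,-48,0,-1,0]]]';python3 -m pendant '[[[-11,-48,0,0,0],[-11,-48,0,0,0],[-11,-50,0,0,0],[-12,-49.5,0,0,0],[0,0,0,0,0],[0,0,-50,0,0],[0,0,-50,0,0],[0,0,0,0,0]]]'
python3 - <<'E'
from st import *
o=monitor.get_obs();t=np.array(o['eef_pos']);R_=rot(o['eef_rot']);print(t,o['wrist_force'],o['opening'],'jaw',np.degrees(np.arctan2(R_[1,1],R_[0,1])))
for n in('wrist','scene'):
    c=cam(n); show(c,n,['stamp','template_window','hole_left','hole_right','sheet_spot','books','round_stamp','jar'],k=1)
    c['img']=c['img'].copy(); print(fitp(c,[t[0],t[1],-13.9],t[2]-.034))
E
```

```text
time_s: 26.92
eef_pos: [0.6278, 0.0362, 0.231]
eef_rot: [-0.001, 0.787, 0.617, -0.001]
wrist_force: [1.4, -0.2, -0.6]
opening: 0.197
time_s: 27.92
eef_pos: [0.5803, -0.156, 0.1271]
eef_rot: [-0.005, 0.787, 0.617, -0.002]
wrist_force: [-0.9, 0.4, -1.1]
opening: 0.199
[ 0.58026315 -0.15599551  0.1271375 ] [-0.85179717  0.40580061 -1.07435071] 0.19948067606909803 jaw -13.800357084832509
stamp 0.73 [ 0.58  -0.159  0.094] [321. 263.]
hole_left 0.94 [ 0.658 -0.127  0.016] [410. 168.]
hole_right 0.81 [ 0.63  -0.224  0.015] [397. 287.]
sheet_spot 0.63 [ 0.587 -0.16   0.01 ] [331. 226.]
(array([ 580.59, -156.44,  -13.28]), np.float64(3709.7), np.float64(10221.0), [206, 189, 420, 427])
stamp 0.72 [ 0.59  -0.161  0.1  ] [263. 255.]
template_window 0.81 [ 0.583 -0.16   0.012] [266. 272.]
hole_left 0.79 [ 0.653 -0.126  0.013] [292. 291.]
hole_right 0.79 [ 0.63  -0.222  0.01 ] [248. 300.]
sheet_spot 0.71 [ 0.583 -0.162  0.014] [265. 272.]
books 0.66 [0.541 0.036 0.002] [335. 229.]
round_stamp 0.71 [0.635 0.304 0.004] [450. 219.]
jar 0.73 [0.664 0.222 0.006] [428. 240.]
(array([ 579.67, -158.34,  -13.37]), np.float64(776.9), np.float64(872.0), [231, 203, 292, 278])
```

```bash
python3 -m pendant '[[[0,0,-30,0,0],[0,0,0,0,0],[0,0,0,0,0],[0,0,0,0,0]]]'
python3 - <<'E'
from st import *
o=monitor.get_obs();t=np.array(o['eef_pos']);R_=rot(o['eef_rot']);print(t,o['wrist_force'],o['opening'],'jaw',np.degrees(np.arctan2(R_[1,1],R_[0,1])),R_[:,2])
c=cam('wrist'); save(c,'w8.png')
hsv=cv2.cvtColor(c['img'],cv2.COLOR_RGB2HSV)
# foot colour in this view: where the foot should be, sampled
z0=t[2]-.034
for nm,P in [('foot far corner',[0,.0,0])]: pass
Rz=R.from_euler('z',-13.9,degrees=True).as_matrix()
for v in [(-.014,.025,.022),(.014,.025,.022),(.014,-.025,.022),(-.014,-.025,.022),(-.014,.025,0),(.014,.025,0)]:
    print(v,px(c,Rz@np.array(v)+[t[0],t[1],z0]).round(1))
for v in range(180,330,10): print(v,' '.join('%d/%d/%d'%tuple(x) for x in hsv[v,270:375:8]))
E
```

```text
time_s: 29.32
eef_pos: [0.585, -0.1593, 0.1037]
eef_rot: [0.001, 0.787, 0.617, 0.0]
wrist_force: [-0.8, -1.0, 0.1]
opening: 0.197
[ 0.58495475 -0.15931542  0.10368498] [-0.78773624 -1.01511432  0.08915583] 0.1969221071056725 jaw -13.841090710446164 [ 1.77975111e-03 -8.67487641e-04 -9.99998040e-01]
(-0.014, 0.025, 0.022) [294.  227.9]
(0.014, 0.025, 0.022) [346.2 227.9]
(0.014, -0.025, 0.022) [344.3 311.4]
(-0.014, -0.025, 0.022) [295.8 311.4]
(-0.014, 0.025, 0) [296.6 218.2]
(0.014, 0.025, 0) [343.7 218.2]
180 95/8/192 106/22/194 107/21/191 108/23/191 108/23/192 106/22/197 109/21/197 108/22/193 109/23/191 108/22/197 108/23/192 108/24/192 109/22/197 109/23/192
190 53/5/196 108/22/194 107/21/191 101/12/168 105/12/169 101/12/171 100/9/171 99/11/170 103/10/171 103/10/171 101/12/174 108/23/192 107/23/197 108/23/192
200 53/5/197 109/22/194 109/21/191 54/7/196 72/7/172 83/6/169 75/9/171 78/7/177 78/8/166 60/7/191 54/7/192 109/22/193 106/21/131 108/22/150
210 53/5/196 109/22/195 109/22/189 60/5/201 60/7/191 54/6/198 54/7/193 66/7/192 60/5/199 60/5/189 53/5/195 106/22/193 107/22/82 107/21/197
[... 932 characters left out ...]
/193 18/96/104 18/94/122 18/92/122 18/93/123 19/94/127 13/138/144 108/23/200 108/22/201 109/23/180 107/22/187
290 54/7/193 108/22/197 104/22/129 100/25/122 18/96/109 18/93/118 18/95/129 18/94/127 19/94/127 15/93/55 104/27/123 108/22/200 106/22/196 109/22/199
300 60/5/194 109/23/178 102/27/122 100/25/121 18/94/111 18/93/126 19/93/129 18/93/126 17/93/124 19/92/94 102/27/121 102/26/129 109/23/174 109/22/198
310 107/58/31 107/56/32 102/27/121 109/28/74 18/96/154 18/95/180 18/96/170 18/95/174 18/96/167 18/94/133 102/27/122 102/27/121 110/49/31 105/66/31
320 100/49/31 101/41/50 102/27/121 98/39/26 18/93/168 18/94/169 18/93/164 18/95/172 18/95/163 18/94/136 100/27/113 102/27/121 107/54/33 107/56/32
```

```bash
cat > al.py <<'E'
from st import *
def run():
    o=monitor.get_obs();t=np.array(o['eef_pos']);R_=rot(o['eef_rot']);z0=t[2]-.034
    c=cam('wrist');im=cv2.cvtColor(c['img'],cv2.COLOR_RGB2HSV)
    T=lambda u,v,z: R_.T@(plane(c,u,v,z)-t)   # tool x = board y, tool y = board x
    m=cv2.inRange(im,(8,112,60),(16.5,255,255)); m[:200]=0;m[:,:250]=0;m[:,390:]=0
    rows=np.where((m>0).sum(1)>25)[0]; v0=rows[0]
    rr=range(v0+3,v0+28); L=[];Q=[]
    for v in rr:
        x=np.where(m[v]>0)[0]; L.append(T(x[0]-.5,v,z0+.022));Q.append(T(x[-1]+.5,v,z0+.022))
    L,Q=np.array(L),np.array(Q); far=T(320,v0-.5,z0+.022)
    # the first rows show the far side face of the foot; report tops
    print('foot x edges',np.median(L[10:,1]).round(4),np.median(Q[10:,1]).round(4),'far',far[0].round(4),'slope deg',np.degrees(np.polyfit(L[10:,0],L[10:,1],1)[0]).round(2),np.degrees(np.polyfit(Q[10:,0],Q[10:,1],1)[0]).round(2))
    s=im[:,:,1].astype(int)
    wl=[];wr=[]
    for v in range(205,285,4):
        a=[u for u in range(300,200,-1) if s[v,u]>17 and s[v,u-1]>17 and s[v,u-2]>17 and im[v,u,0]>95]
        b=[u for u in range(345,430) if s[v,u]>17 and s[v,u+1]>17 and s[v,u+2]>17 and im[v,u,0]>95]
        if a: wl.append(T(a[0]+.5,v,.017))
        if b: wr.append(T(b[0]-.5,v,.017))
    wl,wr=np.array(wl),np.array(wr); cols=[]
    for u in range(300,345,4):
        a=[v for v in range(225,150,-1) if s[v,u]>17 and s[v-1,u]>17 and s[v-2,u]>17]
        if a: cols.append(T(u,a[0]+.5,.017))
    cols=np.array(cols)
    print('window x edges',np.median(wl[:,1]).round(4),np.median(wr[:,1]).round(4),'far',np.median(cols[:,0]).round(4),'slopes',[np.degrees(np.polyfit(k[:,0],k[:,1],1)[0]).round(2) for k in(wl,wr)],np.degrees(-np.polyfit(cols[:,1],cols[:,0],1)[0]).round(2))
    print(t,v0,o['wrist_force'],o['opening'])
run()
E
python3 al.py
```

```text
foot x edges -0.0134 0.0138 far 0.028 slope deg 1.18 -1.21
window x edges -0.0221 0.0239 far 0.0066 slopes [np.float64(-1.23), np.float64(2.09)] -19.56
[ 0.58488801 -0.15930689  0.10359992] 223 [ 0.53208283  0.47460138 -0.29084913] 0.19503571904416378
```

```bash
cat > al2.py <<'E'
from al import *
o=monitor.get_obs();t=np.array(o['eef_pos']);R_=rot(o['eef_rot']);z0=t[2]-.034
c=cam('wrist');im=cv2.cvtColor(c['img'],cv2.COLOR_RGB2HSV).astype(int)
T=lambda u,v,z: R_.T@(plane(c,u,v,z)-t)
E=[];B=[];F=[]
for u in range(304,340,3):
    col=im[:,u]
    f0=next(v for v in range(195,290) if col[v,1]>110 and 8<col[v,0]<18)
    top=next(v for v in range(f0+2,f0+40) if col[v,2]>129)
    v=next(v for v in range(f0-6,120,-1) if col[v,1]>17 and col[v-2,1]>17)
    E.append([u,v+.5]);B.append([u,f0-.5]);F.append([u,top-.5])
E,B,F=map(np.array,(E,B,F)); print(np.median(E,0),np.median(B,0),np.median(F,0))
for nm,a,z in(('window far rim',E,.017),('foot far bottom',B,z0),('foot far top',F,z0+.022)):
    W=np.array([T(u,v,z) for u,v in a]); print(nm,np.median(W[:,0]).round(4),'slope',np.degrees(np.polyfit(W[:,1],W[:,0],1)[0]).round(2))
E
python3 al2.py
```

```text
foot x edges -0.0133 0.0138 far 0.028 slope deg 1.18 -1.21
window x edges -0.0219 0.0241 far 0.0066 slopes [np.float64(-1.04), np.float64(1.84)] -19.56
[ 0.58473754 -0.15920786  0.10343886] 223 [ 0.32455426  0.12062152 -1.21768763] 0.20076058611019643
[320.5 189.5] [320.5 222.5] [320.5 230.5]
window far rim 0.0337 slope 0.01
foot far bottom 0.0223 slope 0.01
foot far top 0.0235 slope 0.77
```

```bash
cat > al3.py <<'E'
from st import *
from scipy.optimize import least_squares
o=monitor.get_obs();t=np.array(o['eef_pos']);R_=rot(o['eef_rot']);z0=t[2]-.034
c=cam('wrist');im=cv2.cvtColor(c['img'],cv2.COLOR_RGB2HSV).astype(int)
B=[];F=[];Hh=[]
for u in range(310,332,2):
    col=im[:,u]
    f0=next(v for v in range(195,290) if col[v,1]>110 and 8<col[v,0]<18)
    B.append(f0-.5);F.append(next(v for v in range(f0+2,f0+40) if col[v,2]>129)-.5)
    Hh.append(next(v for v in range(f0+35,400) if col[v,2]>145 and col[v-8,2]<140 and col[v+2,2]>145)-.5)
b,f,h=np.median(B),np.median(F),np.median(Hh)
def span(v,lo,hi):
    x=[u for u in range(270,370) if lo<=im[v,u,0]<=hi and im[v,u,1]>85 and im[v,u,2]>60]; return x[0]-.5,x[-1]+.5
vm=int(f+8); wf=span(vm,12,17)
print('rows',b,f,h,'foot span at',vm,wf)
P=lambda x,y,z: px(c,t+R_@np.array([x,y,0])+[0,0,z-t[2]])
def res(p):
    s,hh,yy=p; e=[P(.025+s,0,hh)[1]-b,P(.025+s,0,hh+.022)[1]-f,P(.015+s,0,hh+.09)[1]-h]
    k=.025+s
    from scipy.optimize import brentq
    k=brentq(lambda q:P(q,0,hh+.022)[1]-vm,-.05,.05)
    e+=[P(k,yy-.014,hh+.022)[0]-wf[0],P(k,yy+.014,hh+.022)[0]-wf[1]]; return e
r=least_squares(res,[0,z0,0],x_scale=[.01,.01,.01]); print('s,h,y',r.x.round(4),'res px',r.fun.round(1),'expected h',round(z0,4),'tcp-h',(t[2]-r.x[1]).round(4))
E
python3 al3.py
```

```text
rows 222.5 230.5 305.5 foot span at 238 (294.5, 345.5)
s,h,y [-0.0033  0.0643 -0.0001] res px [-1.   0.8  0.1  0.3 -0.3] expected h 0.0691 tcp-h 0.0388
```

```bash
python3 - <<'E'
from h import *
t=monitor.get_obs()['eef_pos'];Rt=rot(monitor.get_obs()['eef_rot']);print(t)
for n in('scene','wrist','top'):
    A={k:[] for k in('stamp','sheet_spot','template_window','hole_left','hole_right')}
    for i in range(6):
        c=cam(n)
        for k in A:
            for r in spotter.tip_of(n,k):
                P=w(c,r['at'])
                if np.hypot(P[0]-.6,P[1]+.16)<.09 and r['confidence']>.4 and not(k=='stamp' and P[2]<.03): A[k].append(P);break
    for k in A:
        if A[k]: P=np.median(A[k],0);print(n,k,len(A[k]),P.round(4),np.std(A[k],0).round(4), 'tool',(Rt.T@(P-t)).round(4))
E
```

```text
[ 0.58437968 -0.15902762  0.10287796]
scene stamp 5 [ 0.587  -0.1559  0.0681] [0.0007 0.0011 0.0008] tool [0.0036 0.0017 0.0348]
scene sheet_spot 6 [ 0.5827 -0.158   0.0102] [0.0008 0.0013 0.001 ] tool [ 0.0006 -0.0019  0.0927]
scene template_window 6 [ 0.5848 -0.1583  0.0126] [0.0007 0.0014 0.0013] tool [0.0008 0.0002 0.0903]
scene hole_left 6 [ 0.6534 -0.1247  0.0121] [0.002  0.0016 0.0018] tool [0.0499 0.0588 0.0909]
scene hole_right 6 [ 0.6303 -0.2198  0.0102] [0.0021 0.0014 0.0008] tool [-0.048   0.0591  0.0927]
wrist stamp 6 [ 0.5843 -0.1618  0.0701] [0.0018 0.0014 0.0013] tool [-0.0027  0.0006  0.0328]
wrist sheet_spot 6 [ 0.5843 -0.1581  0.0146] [0.0005 0.0008 0.0006] tool [ 0.0009 -0.0003  0.0883]
wrist hole_left 5 [ 0.6561 -0.1284  0.0147] [0.001  0.0019 0.0016] tool [0.0469 0.0622 0.0883]
wrist hole_right 6 [ 0.633  -0.2237  0.0166] [0.0016 0.002  0.0011] tool [-0.0511  0.0626  0.0863]
top stamp 3 [ 0.5797 -0.1596  0.0659] [0.0013 0.0004 0.0013] tool [-0.0017 -0.0045  0.037 ]
top template_window 2 [ 0.607  -0.1879  0.0385] [0.0258 0.0305 0.0258] tool [-0.0226  0.0288  0.0644]
top hole_left 6 [ 0.6582 -0.1248  0.012 ] [0.0295 0.0124 0.0207] tool [0.0509 0.0634 0.0909]
top hole_right 6 [ 0.632  -0.2196  0.0134] [0.0016 0.0017 0.0017] tool [-0.0474  0.0606  0.0896]
```

```bash
python3 -m pendant '[[[0.9,0.8,-20,0,0],[0,0,-10,0,0],[0,0,-5,0,0],[0,0,0,0,0],[0,0,0,0,0],[0,0,0,0,0]]]'; python3 al2.py; python3 al3.py
python3 - <<'E'
from h import *
c=cam('scene');im=cv2.cvtColor(c['img'],cv2.COLOR_RGB2HSV)
print(px(c,[.5855,-.159,.033]),px(c,[.5855,-.159,.012]))
for v in range(256,290,2): print(v,' '.join('%2d/%3d/%3d'%tuple(x) for x in im[v,250:284:2]))
E
```

```text
time_s: 35.72
eef_pos: [0.5855, -0.1583, 0.068]
eef_rot: [0.0, 0.787, 0.617, 0.0]
wrist_force: [0.3, 0.7, -1.1]
opening: 0.202
foot x edges -0.0134 0.0138 far 0.028 slope deg 1.18 -1.2
window x edges -0.0222 0.0238 far 0.016 slopes [np.float64(2.13), np.float64(-0.14)] -13.79
[ 0.58545852 -0.15831789  0.06797694] 223 [ 0.30072349  0.6935449  -1.12676211] 0.20170126180571085
[320.5 200.5] [320.5 222.5] [320.5 230.5]
window far rim 0.0324 slope 0.01
foot far bottom 0.0223 slope 0.01
foot far top 0.0235 slope 0.63
rows 222.5 230.5 305.5 foot span at 238 (294.5, 345.5)
s,h,y [-0.0033  0.0291 -0.0001] res px [-1.   0.8  0.1  0.3 -0.3] expected h 0.0338 tcp-h 0.0388
[265.9540373  268.09323925] [266.65531553 272.4697919 ]
256  0/  5/148  6/  8/160  6/  8/160 10/ 10/156 12/ 46/ 56 115/ 36/ 43 110/ 29/ 53 110/ 21/ 72 110/ 24/ 65 114/ 36/ 35 113/ 28/ 36  8/ 30/155 12/ 76/131 128/ 14/151 125/ 17/161 125/ 17/161 123/ 16/161
258 10/ 10/161  6/  8/158  6/  8/162  9/ 12/154 15/ 88/ 75 105/ 35/ 29 120/ 26/ 30 113/ 23/ 44 120/ 20/ 39 110/ 26/ 30 14/ 72/ 67 12/133/121 13/138/122  7/ 34/128 120/ 15/157
[... 2321 characters left out ...]
/109 120/ 16/ 82 120/ 15/ 84 120/ 15/ 84 126/ 15/ 84 126/ 15/ 83 123/ 16/143
284 125/ 17/162 123/ 17/162 123/ 16/158 120/ 15/136 124/ 16/125 126/ 14/ 91 120/ 13/ 77 126/ 16/ 82 126/ 15/ 83 120/ 12/ 82 120/ 16/ 82 120/ 16/ 82 126/ 15/ 83 120/ 15/ 84 130/ 18/ 84 120/ 15/ 84 124/ 16/124
286 123/ 17/164 123/ 17/165 123/ 16/161 125/ 19/ 82 120/ 16/ 82 130/ 19/ 81 126/ 16/ 82 128/ 13/ 81 120/ 16/ 82 120/ 16/ 82 126/ 16/ 82 120/ 16/ 95 120/ 13/ 97 124/ 15/116 127/ 17/135 120/ 16/129 123/ 16/158
288 125/ 17/164 125/ 17/163 123/ 17/163 114/ 16/ 79 126/ 16/ 80 125/ 17/ 88 125/ 16/ 96 120/ 13/ 99 120/ 16/127 127/ 17/137 123/ 16/161 125/ 17/161 123/ 16/159 120/ 16/158 123/ 16/157 120/ 15/157 120/ 15/156
```

```bash
cat > al4.py <<'E'
from st import *
o=monitor.get_obs();t=np.array(o['eef_pos']);R_=rot(o['eef_rot']);a=-13.84
c=cam('scene');hsv=cv2.cvtColor(c['img'],cv2.COLOR_RGB2HSV).astype(int)
e=[244,262,290,292]
s=hsv[e[1]:e[3],e[0]:e[2],1]; m=np.clip((s-10)/120.,0,1)
h=hsv[e[1]:e[3],e[0]:e[2]]; m=((s>62)&(h[:,:,0]<20)).astype(float); sh=(s>35)&(s<=62)&(h[:,:,0]<20); m[sh]=.5
ex=R.from_euler('z',a,degrees=True).as_matrix()
def f(p,free):
    s_,hh=p[0]/1e3,p[1]/1e3; xb=p[2]/1e3 if free else .0002
    P=t+ex@np.array([xb,s_,0]); return np.abs(sil(c,[P[0],P[1],a],hh,e)-m).sum()
z0=t[2]*1e3-36
for free in(0,1):
    s0=[0,z0,0][:2+free]; sim=[s0]+[np.add(s0,[4 if i==j else 0 for j in range(len(s0))]) for i in range(len(s0))]
    r=minimize(f,s0,args=(free,),method='Nelder-Mead',options=dict(initial_simplex=sim,xatol=.05,fatol=.2)); print('s(board y),h,(x) mm',r.x.round(2),r.fun.round(1),m.sum(),'tcp-h',(t[2]*1e3-r.x[1]).round(1))
for hh in range(24,42,3): print(hh,min((f([q,hh],0),q) for q in np.arange(-4,5,.5)))
E
python3 al4.py
python3 - <<'E'
from h import *
# window in the scene: fit rectangle 46x68 rim (z=.017) edges: sheet-coloured mask (S<12) vs alu (S>=13)
c=cam('scene');im=cv2.cvtColor(c['img'],cv2.COLOR_RGB2HSV).astype(int)
t=np.array([.5855,-.1583]);a=np.radians(-13.84);ex=np.array([np.cos(a),np.sin(a)]);ey=np.array([-ex[1],ex[0]])
def col(x,y,z): 
    u,v=px(c,[*(t+x*ex+y*ey),z]); return cv2.remap(c['img'].astype(np.float32),np.float32([[u]]),np.float32([[v]]),cv2.INTER_LINEAR)[0,0]
for x in(.0,.01,.016):
    print('y scan at x',x,[(round(y*1e3),round(float(q[2]-q[0]))) for sg in(-1,1) for y in sg*np.arange(.029,.042,.001) for q in[col(x,y,.017)]])
E
```

```text
s(board y),h,(x) mm [-0.55 41.31] 9.7 240.5 tcp-h 26.3
s(board y),h,(x) mm [-0.46 35.76 -2.75] 9.0 240.5 tcp-h 31.9
24 (np.float64(86.20196078431373), np.float64(-0.5))
27 (np.float64(71.38235294117646), np.float64(-0.5))
30 (np.float64(57.327450980392165), np.float64(-0.5))
33 (np.float64(42.829411764705874), np.float64(-0.5))
36 (np.float64(29.021568627450975), np.float64(-0.5))
39 (np.float64(14.194117647058823), np.float64(-0.5))
y scan at x 0.0 [(-29, -5), (-30, -5), (-31, -4), (-32, -4), (-33, -5), (-34, -4), (-35, 2), (-36, 7), (-37, 8), (-38, 9), (-39, 9), (-40, 9), (-41, 8), (29, -5), (30, -5), (31, -3), (32, 0), (33, 3), (34, 5), (35, 8), (36, 9), (37, 9), (38, 9), (39, 9), (40, 10), (41, 10)]
y scan at x 0.01 [(-29, -5), (-30, -5), (-31, -5), (-32, -5), (-33, -5), (-34, -2), (-35, 2), (-36, 4), (-37, 7), (-38, 8), (-39, 8), (-40, 8), (-41, 9), (29, -5), (30, -5), (31, -5), (32, -2), (33, 2), (34, 5), (35, 7), (36, 9), (37, 9), (38, 8), (39, 9), (40, 9), (41, 9)]
y scan at x 0.016 [(-29, 2), (-30, 0), (-31, -2), (-32, -4), (-33, -4), (-34, -3), (-35, 2), (-36, 6), (-37, 7), (-38, 8), (-39, 9), (-40, 9), (-41, 9), (29, 0), (30, -3), (31, -3), (32, -2), (33, 1), (34, 6), (35, 9), (36, 9), (37, 9), (38, 9), (39, 9), (40, 9), (41, 9)]
```

```bash
python3 - <<'E'
from h import *
c=cam('scene')
t=np.array([.5855,-.1583]);a=np.radians(-13.84);ex=np.array([np.cos(a),np.sin(a)]);ey=np.array([-ex[1],ex[0]])
def col(x,y,z): 
    u,v=px(c,[*(t+x*ex+y*ey),z]); return cv2.remap(c['img'].astype(np.float32),np.float32([[u]]),np.float32([[v]]),cv2.INTER_LINEAR)[0,0]
for y in(-.03,-.02,0.,.015,.03):
    print('near rim, y',y,[(round(x*1e3),round(float(q[2]-q[0]))) for x in np.arange(.016,.032,.001) for q in[col(x,y,.017)]])
for y in(-.033,-.03,.03,.033):
    print('plate/board near edge? far rim y',y,[(round(x*1e3),round(float(q[2]-q[0]))) for x in np.arange(-.032,-.014,.001) for q in[col(x,y,.017)]])
for y in(-.04,.04,0.02):
    print('plate +x edge (nominal 73)',[(round(x*1e3),round(float(q[2]-q[0]))) for x in np.arange(.066,.082,.001) for q in[col(x,y,.017)]])
E
```

```text
near rim, y -0.03 [(16, 0), (17, 2), (18, 4), (19, 6), (20, 7), (21, 8), (22, 9), (23, 9), (24, 8), (25, 8), (26, 8), (27, 7), (28, 6), (29, 5), (30, 5), (31, 6)]
near rim, y -0.02 [(16, 4), (17, 6), (18, 8), (19, 9), (20, 9), (21, 10), (22, 9), (23, 9), (24, 9), (25, 9), (26, 8), (27, 7), (28, 6), (29, 5), (30, 5), (31, 5)]
near rim, y 0.0 [(16, 4), (17, 9), (18, 10), (19, 9), (20, 9), (21, 9), (22, 9), (23, 9), (24, 8), (25, 8), (26, 8), (27, 7), (28, 7), (29, 5), (30, 4), (31, 4)]
near rim, y 0.015 [(16, 3), (17, 7), (18, 9), (19, 9), (20, 9), (21, 9), (22, 9), (23, 9), (24, 9), (25, 8), (26, 8), (27, 7), (28, 7), (29, 6), (30, 5), (31, 5)]
near rim, y 0.03 [(16, -2), (17, 0), (18, 2), (19, 2), (20, 2), (21, 2), (22, 3), (23, 4), (24, 6), (25, 7), (26, 8), (27, 8), (28, 8), (29, 8), (30, 8), (31, 8)]
plate/board near edge? far rim y -0.033 [(-32, 8), (-31, 8), (-30, 9), (-29, 9), (-28, 9), (-27, 8), (-26, 8), (-25, 8), (-24, 7), (-23, 5), (-22, 2), (-21, -1), (-20, -3), (-19, -4), (-18, -5), (-17, -5), (-16, -5), (-15, -4)]
plate/board near edge? far rim y -0.03 [(-32, 9), (-31, 8
[... 480 characters left out ...]
9), (-27, 9), (-26, 9), (-25, 8), (-24, 8), (-23, 7), (-22, 6), (-21, 5), (-20, 4), (-19, 3), (-18, 2), (-17, 2), (-16, 2), (-15, 2)]
plate +x edge (nominal 73) [(66, 10), (67, 9), (68, 9), (69, 9), (70, 8), (71, 8), (72, 8), (73, 0), (74, -11), (75, -23), (76, -38), (77, -52), (78, -55), (79, -55), (80, -55), (81, -56)]
plate +x edge (nominal 73) [(66, 8), (67, 9), (68, 9), (69, 9), (70, 9), (71, 9), (72, 4), (73, -1), (74, -11), (75, -26), (76, -41), (77, -49), (78, -58), (79, -61), (80, -61), (81, -61)]
plate +x edge (nominal 73) [(66, 9), (67, 8), (68, 9), (69, 9), (70, 9), (71, 8), (72, 7), (73, -2), (74, -13), (75, -27), (76, -42), (77, -56), (78, -56), (79, -56), (80, -56), (81, -56)]
```

Kinematics fix the face at 34 mm below the TCP: the stamp stood on the desk when I gripped it, and the board contact height confirmed z. The two cameras bracket this value (26 and 39 mm). Lateral agreement is within about 1 mm, so I'm going down for the final 10 mm gap.

```bash
python3 -m pendant '[[[0.5,-0.1,-4,0,0],[0,0,-4,0,0],[0,0,-3.5,0,0],[0,0,0,0,0],[0,0,0,0,0],[0,0,0,0,0],[0,0,0,0,0]]]'; python3 al2.py; python3 al3.py; python3 al4.py | head -2
python3 - <<'E'
from h import *
c=cam('scene'); show(c,'scene',['stamp','template_window','hole_left','hole_right','books','flask','jar','round_stamp','cup','drink'],k=1)
o=monitor.get_obs();print(o['time_s'],o['eef_pos'],o['wrist_force'],o['dq'])
E
```

```text
time_s: 36.95
eef_pos: [0.5857, -0.1583, 0.056]
eef_rot: [0.0, 0.787, 0.617, 0.0]
wrist_force: [0.2, 1.0, -0.2]
opening: 0.197
foot x edges -0.0134 0.0138 far 0.028 slope deg 1.18 -1.2
window x edges -0.0223 0.0235 far 0.0192 slopes [np.float64(0.0), np.float64(-0.38)] -11.65
[ 0.585659   -0.15827702  0.05603797] 223 [ 0.18615795  0.96075205 -0.22800156] 0.19731282071624964
[320.5 204.5] [320.5 222.5] [320.5 230.5]
window far rim 0.0323 slope 0.02
foot far bottom 0.0224 slope 0.02
foot far top 0.0235 slope 0.02
rows 222.5 230.5 305.5 foot span at 238 (294.5, 345.5)
s,h,y [-0.0033  0.0173 -0.0001] res px [-1.   0.8  0.   0.3 -0.3] expected h 0.022 tcp-h 0.0387
s(board y),h,(x) mm [-0.68 29.34] 20.0 288.5 tcp-h 26.6
s(board y),h,(x) mm [-0.51 24.47 -2.56] 19.0 288.5 tcp-h 31.5
stamp 0.83 [ 0.591 -0.157  0.022] [268. 272.]
template_window 0.68 [ 0.666 -0.405 -0.001] [174. 349.]
hole_left 0.9 [ 0.651 -0.126  0.014] [292. 290.]
hole_right 0.84 [ 0.634 -0.221  0.011] [249. 301.]
books 0.71 [0.54  0.034 0.003] [334. 229.]
jar 0.57 [0.667 0.223 0.005] [428. 241.]
round_stamp 0.65 [0.636 0.302 0.002] [450. 220.]
cup 0.81 [0.35  0.436 0.002] [436. 123.]
drink 0.6 [ 0.769  0.226 -0.006] [452. 277.]
37.7 [ 0.58557524 -0.1582346   0.05592142] [ 0.63805205 -0.27861313 -0.60055699] [-6.96725734e-05  7.53042464e-04  1.31745042e-03 -2.16142048e-04
 -3.47748831e-04  4.77981128e-04]
```

```bash
python3 -c "
from bench import order,monitor
print(order.hand_in(), monitor.get_obs()['time_s'])"
```

```text
the job is handed in; nothing more can be done
the job is handed in; nothing more can be done
```

The template is seated over both pins and released. The rectangular wooden stamp is held still above its window, about 10 mm over the sheet. I handed the job in just after 37.7 s on the robot's clock.

**Template:** The holes passed the pin tips without resistance. It met the board at the expected height, with about 11 N of push that I eased before letting go. In later looks, both holes still lay over the pins at board height.

**Stamp:** I carried it over the books with its face about 20 cm up. It is centred over the window to about 1 mm and square to it within the measurement. Its last reading was still and free of contact.

**First grip:** The first try at the template's bar closed just over its top. I regripped lower, and the template had not been disturbed.

**Checks that disagreed:**
- **Height of the face:** the stamp's height when gripped on the desk gives 22 mm, which is 10 mm over the sheet, and the last network look also gave 22 mm. My wrist-camera fit gave 17 mm and my scene-camera fits 24–29 mm. I went by the first figure because the template's contact height had confirmed the arm's z reading.
- **Centring along the board's y:** the wrist view put the stamp about 0–1 mm to one side and the scene view about 0.5 mm to the other, so I left it there.

**Other things:** In the last look, the books, jar, round stamp, cup and drink bottle were within about 5 mm of where they started. The flask was asked for but not reported in that look, and the phone and earbuds were not looked for again.

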